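Wedge the rocking bench grinder tight, then set its speed

ROBOT

A 6-joint arm with a two-finger parallel gripper is mounted at the origin on a cart in front of the work surface, level with it; the furniture and walls round the work are solid. World frame = base frame: x ahead of the robot, y to its left, z up, the work surface at z = 0. Lengths are in m, angles in degrees, forces in N, time in s.
With the tool pointing down it reaches from about 0.375 to 0.9 m from the base axis. Payload 3.1 kg.
Tool frame: the origin (TCP) lies on the centre line of the jaws, within the pads' length; the fingertips stand 8 mm ahead of it and the grasp point (between the pads) lies 11 mm behind it; z points along the fingers, y is the line along which they close (so a half turn about z gives the same grasp; the last joint's range is limited). The gripper opens to 87 mm and grips with 3 to 60 N. Pads are 19 mm wide; open, the fingers measure 117 mm over their backs; the gripper's body (75 mm by 190 mm) begins 51 mm behind the grasp point.
Start: joints at [-77.607, 30.224, 82.088, -0, 67.689, -10.227], TCP at [0.24, -0.577, 0.231] pointing down, gripper open.
Joint ranges: [-176.69, 176.69], [-43.24, 126.21], [12.49, 139.97], [-82, 262], [0, 151.66], [-163.58, 163.58]. Speed limits (degrees/s): [159.86, 159.86, 180, 180, 180, 180].

INTERFACE

Orientations are given as a 3x3 rotation matrix whose columns are the frame's x, y, z axes.
In Python, from rig import * gives the robot as it stands.
- The arm moves only by the tool step_arm, never from a script. Its argument "targets" is a list of rows, each a list of 5 numbers: the opening, from -1 (shut) to 1 (fully open), then the shift along the world's x, y, z normalised to -1 to 1, where 1 is 0.25 m, then the turn about the world's z normalised to -1 to 1, where 1 is 180 degrees. In form: [[fingers, x, y, z, turn], ...]. A call has 1 to 20 rows; each row is the pose to reach, as a shift and turn from the pose commanded when the call began, turning the shorter way round; what a row does not reach only later rows make up. A row lasts 1/10 s, in which the tool goes at most 50 mm and 8.59 degrees, less where a joint would pass 70% of its speed; a pose out of reach is approached as far as the arm can. A call with a number of a shift or a turn outside -1 to 1 is refused whole. A call with a gripper value outside its range is refused whole. The fingers move at their own pace and stop on an object; the grip force is fixed at half the most. Time passes only in rows, so rows that repeat a pose let the fingers close. It gives the time, the measured TCP pose, the force, the opening and the grip force at its end, in the units of the state.
- read_state(): the state, without advancing time (a new reading comes with each control period).
- capture(name): name is "scene" or "top" or "wrist"; returns a dict with "color" (480x640x3 uint8, red, green, blue), "mtx" (3x3 intrinsics, pixels), "k1" (the pictures are not rectified: a ray, as slopes to the right and down, at radius r is drawn at 1 + k1 r^2 times it, then the intrinsics apply), "pose" (4x4, takes a point from camera to world coordinates). Camera axes: x right, y down, z forward; pixel columns grow to the right and rows downward; lengths in m; the calibration is good to about 2 mm. A picture is of the moment at which its call begins. There is no depth.
- hand_in(): hands the job in; it is judged then, once.
The state is a dict: "time_s": time; "joint_positions": joint angles; "qvel": joint speeds; "tau": joint torques, N m; "position": TCP position; "tcp_rot": TCP orientation; "force": force on the tool from outside, world axes, zero at the start; "moment": the same for the moment, N m; "opening": opening from 0.0 (shut) to 1.0 (fully open); "grasp_force": force on a finger pad.
Only numpy, scipy, OpenCV 4.12 (cv2) and the standard library are available. Lean on these libraries where they do the work, as an engineer would, in place of code of your own. Each camera call takes 0.05 s, during which the arm holds its last target. There are 200 camera calls.

TASK

The bench grinder rocks because the rubber foot under its front left corner is missing. Pick the wooden wedge that is thick enough for the gap and push it, thin end first, from the front under that corner until it jams tight on its own, without jacking the grinder up out of level; then, with the grinder steady, turn its speed dial clockwise to speed three, the third click from the off end stop. Leave the grinder where it stands and the other things on the bench alone.

Things in the scene. Friction and masses are not known exactly. Their poses are not given: they have to be found in the camera images.
- grinder: bench grinder, about 6.5 kg, loose on rubber feet. Origin on the bench; x from its front (robot side) to its back, y to the left seen from the robot, z up. Base plate x -115 to +95 mm, y -105 to +105, flat underside 12 mm and top 34 mm up. Feet 12 mm high, 32 mm round, at x -95 and +75, y -85 and +85; the one at x -95, y +85 is missing. 25 N sideways does not slide it
- wheel_axis (a point): middle of the grinder's motor (56 mm radius, along y), at x +30, y 0, z 165 mm of the grinder, same axes. Wheels in 86 mm radius guards, y 114 to 160 mm on either side; tool rests in front of them reach to x -84, z 163, |y| 110 to 160 mm of the grinder; clear eye shields over the rests reach to x -70 and z 285 mm
- panel (a point): middle of the sloping panel on the black control housing at the grinder's front; axes as the grinder's. The housing spans x -108 to -34, y -56 to +56 mm of the grinder; its panel falls 25 degrees to the front, from 97 to 62 mm above the bench. A long mark at off (to the left, +y) and six short marks, one a click, clockwise; a rocker switch to the left is not used
- bare_corner (a point): point on the lower front edge of the grinder's base plate in front of the missing foot: 12 mm above the bench, at x = -115, y = +85 mm of the grinder; its axes are the grinder's
- wedge: the thick wooden wedge, 160 mm long (x), 40 mm wide (y), flat underside, upper face sloping evenly from 22 mm at the butt (-x end) to 4 mm at the thin end (+x end), 12 mm thick at 71 mm from the thin end. Origin: middle of its underside. Self-locking: pushed in with 10 to 15 N it stays tight; pushed much harder it starts to lift the grinder
- wedge_tip (a point): middle of the lower edge of the thick wedge's thin end (x = +80 mm of the wedge)
- wedge_butt (a point): middle of the lower edge of the thick wedge's butt (x = -80 mm of the wedge)
- shim: the slim wooden shim, same wood, length 160 mm (x) and width 40 mm (y), but only 9 mm at the butt (-x) and 3 mm at the thin end (+x): too thin for the gap. Origin: middle of its underside
- speed_dial (a joint): angle of the speed dial (rad), growing clockwise seen from above: 0 at the off end stop, a click (detent) every 0.524 (30 degrees) to the other stop at 3.142; speed three is 1.571, pointer straight to the back of the panel. Let go between clicks it snaps to the nearest; a click takes about 0.08 N m. At the start it stands at off, one or two
- dial_grip (a point): middle of the dial's bar grip, on its turning axis, 16 mm above the panel. The black bar is 11 mm thick, 40 mm long, from 5 to 24 mm above the panel, on a skirt 45 mm across. Axes turn with the dial: z out of the panel along the turning axis (25 degrees from vertical, leaning to the grinder's front), y along the bar towards the white pointer line, x across the bar
- chisel_wide: yellow-handled wood chisel, 245 x 30 x 30 mm. Origin: middle of its underside. Not part of the job
- chisel_narrow: brown-handled wood chisel, 245 x 30 x 30 mm. Origin: middle of its underside. Not part of the job
- tape_roll: roll of masking tape lying flat, 101 mm across, 24 mm high. Origin: middle of its underside. Not part of the job
- bit_box: low driver bit box, 74 x 110 x 31 mm. Origin: middle of its underside. Not part of the job
- marker: felt marker, 132 mm long, 17 mm thick. Origin: middle of its underside. Not part of the job
- screwdriver: long screwdriver, 233 mm long, 28 mm thick. Origin: middle of its underside. Not part of the job
- offcut: pine offcut, 62 x 160 x 38 mm. Origin: middle of its underside. Not part of the job

How it is judged:
By the outcome, as a careful person would: the job done as asked, in the order asked, and still so for the second after the job is handed in, with the robot touching nothing.
It also fails if it takes over 69 s, if anything falls off the work surface, if the arm or the gripper's body presses on something with over 40 N, if the wrist force passes 120 N, or if a joint passes its speed limit or range.

## Working session

There is one attempt and no reset: what is moved stays moved. The work goes in short steps, Python scripts to look and compute and a tool call to move; the robot and the scene stay as the last step left them, time stands still between calls to the robot, and variables do not carry over. Pictures are saved under pics/ and viewed, at most 10 in all, crops included, and the job is handed in when it is done.

Besides the shell and the picture viewer there is one more tool, called after ">>>" as name(argument=value, ...) on one line, values as JSON. step_arm: Moves the arm, as the interface text tells. Scaled input: -1 to 1 covers 0.25 m each way for a shift and 180 degrees each way for a turn. Its arguments: {"type":"object","properties":{"targets":{"type":"array","items":{"type":"array","items":{"type":"number"}}}},"required":["targets"]}

```bash
ls; mkdir -p pics
cat > h.py <<'E'
from rig import *
import numpy as np, cv2
def und(c,uv):
    uv=np.atleast_2d(np.float64(uv)); K=c["mtx"]; d=np.array([(uv[:,0]-K[0][2])/K[0][0],(uv[:,1]-K[1][2])/K[1][1]]).T
    s=d.copy()
    for _ in range(30): s=d/(1+c["k1"]*(s**2).sum(1,keepdims=True))
    return s
def plane(c,uv,z):
    s=und(c,uv); P=np.array(c["pose"]); r=np.c_[s,np.ones(len(s))]@P[:3,:3].T
    return P[:3,3]+r*((z-P[2,3])/r[:,2])[:,None]
def proj(c,X):
    P=np.array(c["pose"]); q=(np.atleast_2d(X)-P[:3,3])@P[:3,:3]; s=q[:,:2]/q[:,2:]
    s=s*(1+c["k1"]*(s**2).sum(1,keepdims=True)); K=np.array(c["mtx"]); return s*[K[0][0],K[1][1]]+K[:2,2]
def tri(cs,uvs):
    A=np.zeros((3,3));b=np.zeros(3)
    for c,uv in zip(cs,uvs):
        P=np.array(c["pose"]); r=P[:3,:3]@np.r_[und(c,uv)[0],1]; r/=np.linalg.norm(r); M=np.eye(3)-np.outer(r,r); A+=M;b+=M@P[:3,3]
    return np.linalg.solve(A,b)
def save(n,c): cv2.imwrite("pics/"+n+".png",c["color"][:,:,::-1])
E
python3 - <<'E'
from h import *
import pickle
cs={n:capture(n) for n in("scene","top","wrist")}
pickle.dump(cs,open("c0.pkl","wb"))
for n,c in cs.items(): save(n+"0",c);print(n,np.round(c["pose"],3).tolist(),np.round(c["mtx"],1).tolist(),c["k1"])
print(read_state())
E
```

```text
pics
scene [[-0.793, -0.353, 0.496, -0.185], [-0.608, 0.487, -0.627, 0.854], [-0.021, -0.799, -0.601, 1.036], [0.0, 0.0, 0.0, 1.0]] [[469.4, 0.0, 312.4], [0.0, 469.4, 243.1], [0.0, 0.0, 1.0]] -0.11496866404711166
top [[-0.001, -0.999, 0.054, 0.489], [-1.0, 0.0, -0.009, -0.078], [0.009, -0.054, -0.998, 1.379], [0.0, 0.0, 0.0, 1.0]] [[495.1, 0.0, 311.7], [0.0, 495.1, 250.5], [0.0, 0.0, 1.0]] 0.010996289685417937
wrist [[0.386, -0.891, -0.241, 0.307], [-0.923, -0.373, -0.098, -0.549], [-0.003, 0.26, -0.966, 0.383], [0.0, 0.0, 0.0, 1.0]] [[419.0, 0.0, 321.0], [0.0, 419.0, 246.8], [0.0, 0.0, 1.0]] -0.09191849575575683
{'time_s': 0.15, 'joint_positions': array([-7.76069475e+01,  3.02647315e+01,  8.21379499e+01, -2.36998223e-04,
        6.76894614e+01, -1.02277646e+01]), 'qvel': array([ 0.01610628, -0.19821825, -0.14288032, -0.03938629, -0.04502929,
       -0.04429226]), 'tau': array([ 9.08515358e-04, -4.40429592e+01, -1.76843333e+01,  6.33907341e-02,
        5.52837050e-02, -7.85493671e-05]), 'position': array([ 0.24029962, -0.57638226,  0.2298266 ]), 'tcp_rot': array([[ 9.23069975e-01,  3.84631901e-01, -3.48883013e-04],
       [ 3.84631956e-01, -9.23068683e-01,  1.56989828e-03],
       [ 2.81789978e-04, -1.58331753e-03, -9.99998707e-01]]), 'force': array([-0.98727983,  0.59530896,  0.42606826]), 'moment': array([-0.02574657,  0.00183421,  0.03143281]), 'grasp_force': 0.0, 'opening': 0.9983978043875996}
```

View pics/top0.png

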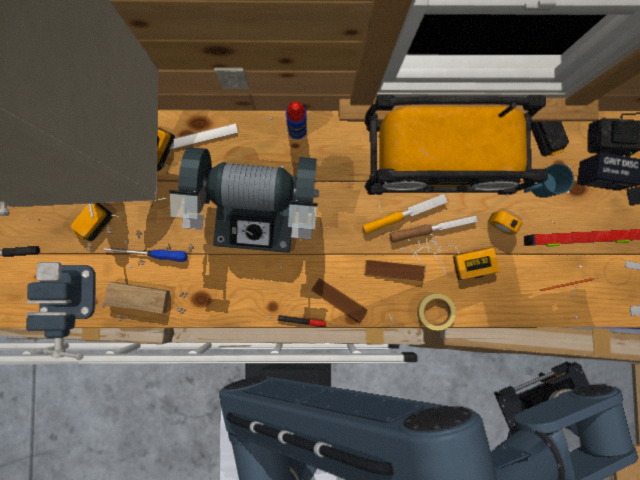

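View pics/scene0.png

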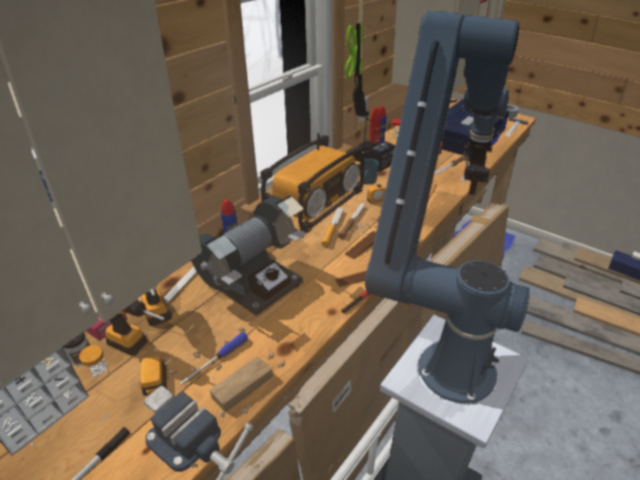

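The top view shows two brown wedges, at about (340,300) and (395,271), the grinder near (255,200) and its dial near (253,232). In the scene view the arm partly hides the wedges. Next I'll enlarge the top view.

Run:
```python
from h import *
import pickle
cs=pickle.load(open("c0.pkl","rb"));c=cs["top"]
im=c["color"][:,:,::-1][140:340,200:440]; cv2.imwrite("pics/topcrop.png",cv2.resize(im,None,fx=3,fy=3,interpolation=cv2.INTER_CUBIC))
print(np.round(plane(c,[[340,300],[395,271],[253,232],[300,328]],0.0),3))
```

```text
[[ 0.426 -0.169  0.   ]
 [ 0.507 -0.322  0.   ]
 [ 0.616  0.074  0.   ]
 [ 0.349 -0.058  0.   ]]
```

View pics/topcrop.png

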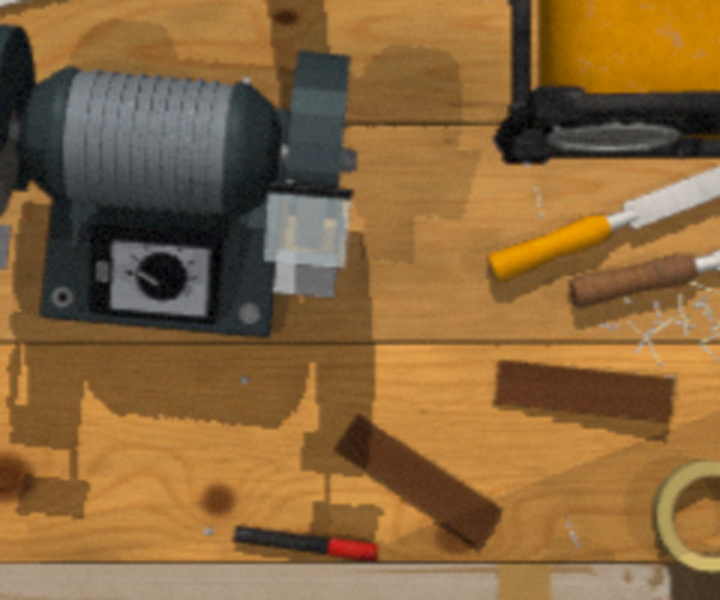

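The left wedge, at crop (420,480), and the right one, at crop (585,395), can't be told apart from above. The dial pointer is near crop (150,272), about one click. I'll bring the wrist camera over them.

>>> step_arm(targets=[[1, 0.2, 0.3, 0.1, 0], [1, 0.4, 0.6, 0.1, 0], [1, 0.6, 0.8, 0.1, 0], [1, 0.7, 1, 0.1, 0], [1, 0.7, 1, 0.1, 0], [1, 0.7, 1, 0.1, 0], [1, 0.7, 1, 0.1, 0], [1, 0.7, 1, 0.1, 0], [1, 0.7, 1, 0.1, 0], [1, 0.7, 1, 0.1, 0]])

```text
time_s: 1.15
position: [0.4148, -0.3284, 0.2554]
tcp_rot: [[0.924, 0.383, -0.0], [0.383, -0.924, -0.0], [-0.0, 0.0, -1.0]]
force: [1.1, 0.5, 0.2]
opening: 1.0
grasp_force: 0.0
```

Run:
```python
from h import *
import pickle
c=capture("wrist"); save("w1",c); pickle.dump(c,open("w1.pkl","wb"))
s=read_state(); print(s["time_s"],s["position"],s["joint_positions"]); print(np.round(c["pose"],3))
```

```text
1.2 [ 0.41468652 -0.3283856   0.25540692] [-5.04782276e+01  2.10658464e+01  9.41370276e+01 -1.98292733e-02
  6.47915864e+01  1.70424252e+01]
[[ 0.384 -0.891 -0.241  0.481]
 [-0.923 -0.371 -0.099 -0.301]
 [-0.001  0.261 -0.965  0.409]
 [ 0.     0.     0.     1.   ]]
```

View pics/w1.png

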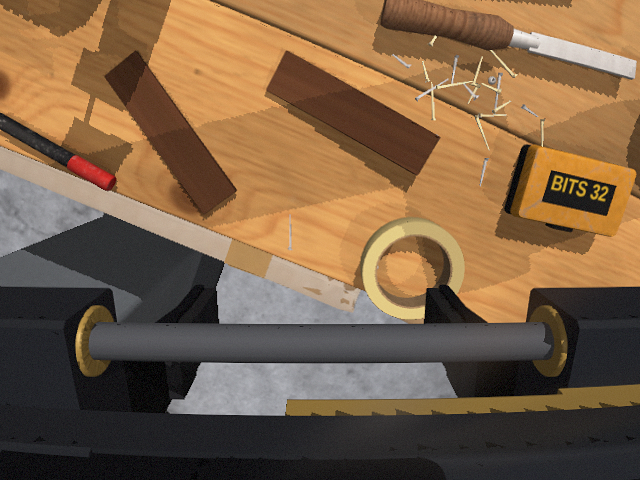

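The wrist view shows the left wedge from (138,52) to (220,203) and the right one from (277,75) to (425,160). The right one's end face is visible at about (412,178), so it looks thicker there. I'll take a second view to triangulate the heights.

>>> step_arm(targets=[[1, 0, 0.2, 0, 0], [1, 0, 0.4, 0, 0], [1, 0, 0.6, 0, 0], [1, 0, 0.6, 0, 0], [1, 0, 0.6, 0, 0], [1, 0, 0.6, 0, 0]])

```text
time_s: 1.8
position: [0.4159, -0.1787, 0.2558]
tcp_rot: [[0.924, 0.383, 0.001], [0.383, -0.924, -0.001], [0.001, 0.002, -1.0]]
force: [0.6, 1.4, -1.0]
opening: 0.999
grasp_force: 0.0
```

Run:
```python
from h import *
import pickle
c=capture("wrist"); pickle.dump(c,open("w2.pkl","wb"));c1=pickle.load(open("w1.pkl","rb"))
ims=[]
for k,c in((1,c1),(2,c)):
    im=c["color"][:,:,::-1].copy(); hsv=cv2.cvtColor(im,cv2.COLOR_BGR2HSV)
    m=cv2.inRange(hsv,(0,70,25),(14,255,120)); m=cv2.morphologyEx(m,cv2.MORPH_OPEN,np.ones((5,5)));m[300:]=0
    for q in cv2.findContours(m,cv2.RETR_EXTERNAL,cv2.CHAIN_APPROX_NONE)[0]:
        if cv2.contourArea(q)>2500:
            a=cv2.approxPolyDP(q,6,True)[:,0]; print(k,a.tolist())
            cv2.polylines(im,[a],True,(0,255,0),1)
    ims.append(im[20:300]if k==1 else im[20:300])
cv2.imwrite("pics/w12.png",np.vstack(ims))
```

```text
1 [[132, 53], [106, 80], [185, 188], [177, 201], [194, 201], [207, 213], [234, 186]]
1 [[285, 52], [268, 91], [419, 172], [435, 134]]
2 [[430, 121], [412, 156], [542, 233], [554, 232], [571, 200]]
2 [[281, 114], [252, 140], [327, 247], [318, 256], [348, 269], [373, 245]]
```

View pics/w12.png

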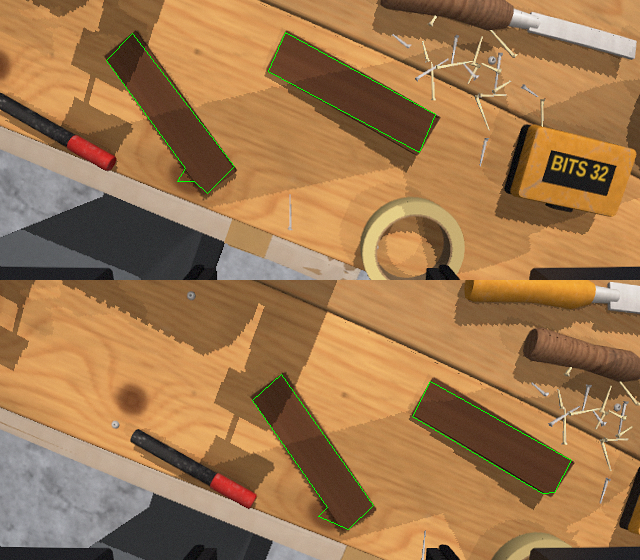

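Run:
```python
from h import *
import pickle
c1=pickle.load(open("w1.pkl","rb"));c2=pickle.load(open("w2.pkl","rb"))
for n,a,b in [("R-left",(286,51),(431,120)),("R-left'",(267,92),(411,157)),("R-right",(438,136),(572,200)),("R-right'",(419,173),(550,236)),
 ("L-tip",(137,51),(283,113)),("L-tip'",(105,79),(251,140)),("L-butt",(236,187),(375,245)),("L-butt'",(207,214),(348,270))]:
    print(n,np.round(tri([c1,c2],[a,b])*1000,1), np.round(np.r_[plane(c1,a,0),plane(c2,b,0)][:,:2]*1000,0).tolist())
```

```text
R-left [ 5.368e+02 -2.422e+02  4.000e-01] [[538.0, -242.0], [536.0, -242.0]]
R-left' [ 497.1 -239.3    0.6] [[498.0, -239.0], [497.0, -239.0]]
R-right [ 522.  -399.8   17.7] [[523.0, -404.0], [524.0, -411.0]]
R-right' [ 483.2 -398.7   15.2] [[484.0, -403.0], [482.0, -408.0]]
L-tip [ 487.4 -110.2   -4.1] [[488.0, -112.0], [487.0, -111.0]]
L-tip' [452.6 -91.8   3. ] [[453.0, -90.0], [452.0, -91.0]]
L-butt [ 403.4 -243.1    1.6] [[403.0, -243.0], [403.0, -243.0]]
L-butt' [ 370.3 -227.    10.2] [[367.0, -225.0], [368.0, -229.0]]
```

The right wedge is the thick one: its tip end is near y=-0.241 and its butt near y=-0.399, about 17–20 mm high. Next I'll use the wrist camera to locate the grinder precisely.

>>> step_arm(targets=[[1, 0, 0.2, 0, -0.04], [1, 0, 0.4, 0, -0.08], [1, 0, 0.6, 0, -0.125], [1, 0, 0.75, 0, -0.125], [1, 0, 0.75, 0, -0.125], [1, 0, 0.75, 0, -0.125], [1, 0, 0.75, 0, -0.125]])

```text
time_s: 2.55
position: [0.4163, 0.009, 0.2556]
tcp_rot: [[1.0, 0.0, 0.001], [0.0, -1.0, -0.001], [0.001, 0.001, -1.0]]
force: [-0.5, 0.4, 0.7]
opening: 1.001
grasp_force: 0.0
```

Run:
```python
from h import *
import pickle
c=capture("wrist"); pickle.dump(c,open("g1.pkl","wb")); save("g1",c); print(np.round(c["pose"],3).tolist())
```

```text
[[0.002, -0.966, -0.26, 0.488], [-1.0, -0.002, -0.001, 0.009], [0.0, 0.26, -0.966, 0.409], [0.0, 0.0, 0.0, 1.0]]
```

>>> step_arm(targets=[[1, 0, 0.2, 0, 0], [1, 0, 0.4, 0, 0], [1, 0, 0.5, 0, 0], [1, 0, 0.5, 0, 0], [1, 0, 0.5, 0, 0]])

```text
time_s: 3.1
position: [0.416, 0.1344, 0.2554]
tcp_rot: [[1.0, 0.001, -0.0], [0.001, -1.0, -0.001], [-0.0, 0.001, -1.0]]
force: [-0.2, -0.1, 0.2]
opening: 0.998
grasp_force: 0.0
```

Run:
```python
from h import *
import pickle
c=capture("wrist"); pickle.dump(c,open("g2.pkl","wb")); c1=pickle.load(open("g1.pkl","rb"))
cv2.imwrite("pics/g12.png",np.vstack([k["color"][:290,:,::-1] for k in (c1,c)]));print(read_state()["position"])
```

```text
[0.41593531 0.13405769 0.25542422]
```

View pics/g12.png

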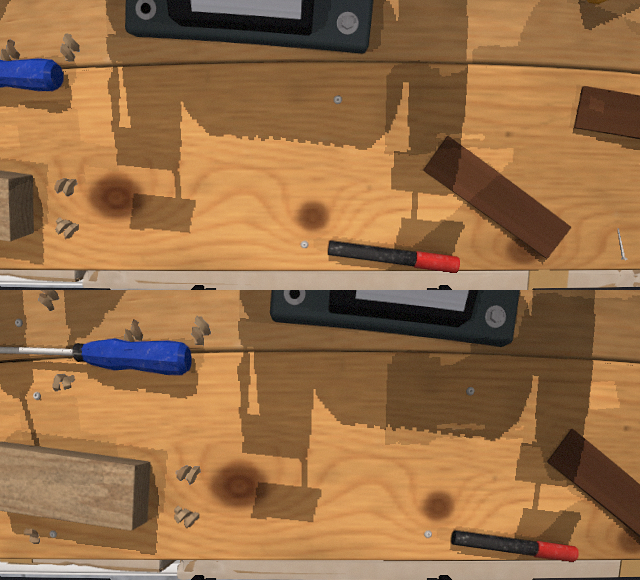

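Both frames show the base plate's front edge. In the upper frame it runs from (128,35) to (367,53), with a bolt at each corner. The dial is just out of view, so I'll move 90 mm forward.

>>> step_arm(targets=[[1, 0.2, -0.1, 0.1, 0], [1, 0.4, -0.2, 0.1, 0], [1, 0.4, -0.24, 0.1, 0], [1, 0.4, -0.24, 0.1, 0], [1, 0.4, -0.24, 0.1, 0], [1, 0.4, -0.24, 0.1, 0]])

```text
time_s: 3.75
position: [0.514, 0.0752, 0.2801]
tcp_rot: [[1.0, 0.001, -0.002], [0.001, -1.0, 0.0], [-0.002, -0.0, -1.0]]
force: [0.3, -0.1, -0.2]
opening: 1.001
grasp_force: 0.0
```

Run:
```python
from h import *
import pickle
c=capture("wrist"); pickle.dump(c,open("g3.pkl","wb")); save("g3",c); print(np.round(c["pose"],3).tolist())
```

```text
[[0.002, -0.965, -0.263, 0.586], [-1.0, -0.002, 0.0, 0.076], [-0.001, 0.263, -0.965, 0.434], [0.0, 0.0, 0.0, 1.0]]
```

View pics/g3.png

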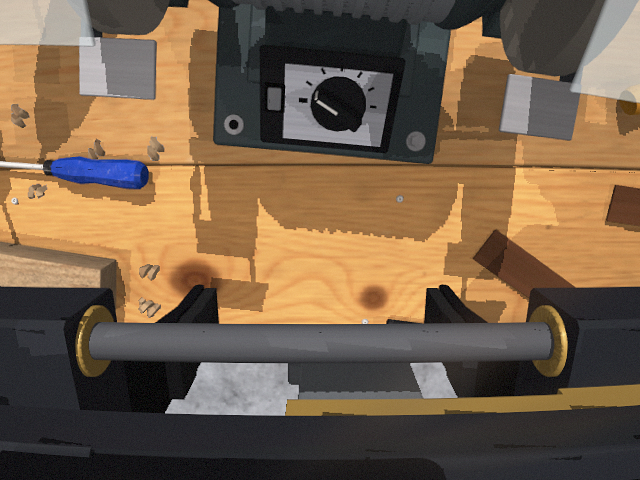

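The dial centre is at about (338,103), with the pointer toward upper left near (317,97), about one click. The base's front corners are at about (214,147) and (433,163). Now I'll fit the edge and work out the grinder pose.

Run:
```python
from h import *
import pickle
def blue(c):
    im=c["color"].astype(int); m=((im[:,:,0]-im[:,:,2])<8)&(im.sum(2)<260); m=m.astype(np.uint8); m[200:]=0
    m=cv2.morphologyEx(m,cv2.MORPH_OPEN,np.ones((5,5)))
    n,l,st,_=cv2.connectedComponentsWithStats(m); return m,l,st
for k,cols in(("g1",range(150,355)),("g2",range(295,500)),("g3",range(235,420))):
    c=pickle.load(open(k+".pkl","rb")); m,l,st=blue(c)
    i=l[5 if k!="g3" else 130, 200 if k=="g1" else 330 if k=="g2" else 250] ; 
    if i==0: print(k,"lbl0"); continue
    M=(l==i); pts=np.array([[x,np.nonzero(M[:,x])[0].max()+.5] for x in cols])
    P=plane(c,pts,.012 if k!="g3" else .034)[:,:2]
    f=np.polyfit(P[:,1],P[:,0],1); r=P[:,0]-np.polyval(f,P[:,1]); g=abs(r)<.002; f=np.polyfit(P[g,1],P[g,0],1)
    xs=np.nonzero(M[:170].any(0))[0]; print(k,"x=%.4f%+.4f*y"%(f[1],f[0]),"yaw",np.degrees(np.arctan(-f[0])),"res",r.std(),xs.min(),xs.max())
    # side extents on rows near the front
    for row in (range(15,26,5) if k!="g3" else range(100,146,15)):
        x=np.nonzero(M[row])[0]; print(row,x.min(),x.max(),np.round(plane(c,[[x.min()-.5,row],[x.max()+.5,row]],.034)[:,:2],4).tolist())
c1=pickle.load(open("g1.pkl","rb"));c2=pickle.load(open("g2.pkl","rb"));c3=pickle.load(open("g3.pkl","rb"))
for a,b,d in[((145,8),(294,4),(233,124)),((347,22),(495,26),(416,141))]: print("bolt",np.round(tri([c1,c2,c3],[a,b,d]),4))
print("dial (z~.1)",plane(c3,(338,103),.095))
```

```text
g1 lbl0
g2 x=0.5622+0.0879*y yaw -5.020984412305101 res 0.00026785307855544077 271 518
15 271 516 [[0.5855, 0.1769], [0.5901, -0.0305]]
20 271 516 [[0.5816, 0.177], [0.5861, -0.0308]]
25 271 515 [[0.5776, 0.1771], [0.5819, -0.0301]]
g3 x=0.5617+0.0871*y yaw -4.97662667139187 res 0.0003010374943848986 213 505
100 215 440 [[0.6166, 0.1738], [0.6172, -0.0338]]
115 215 438 [[0.6032, 0.1744], [0.6038, -0.0327]]
130 214 436 [[0.5896, 0.176], [0.5902, -0.0316]]
145 229 434 [[0.5758, 0.1625], [0.5764, -0.0306]]
bolt [0.5946 0.1575 0.0337]
bolt [ 0.58   -0.0122  0.0349]
dial (z~.1) [[0.60919    0.06277115 0.095     ]]
```

Grinder yaw is -5.0°, its origin is about (0.683, 0.064) and the bare corner about (0.576, 0.159). The wedge butt is at (0.502, -0.399) with heading 84.7°. I'll go and grasp it near the butt.

>>> step_arm(targets=[[1, 0, -0.15, 0, 0.04], [1, 0, -0.3, 0, 0.08], [1, 0, -0.5, 0, 0.13], [1, 0, -0.65, -0.1, 0.17], [1, 0, -0.8, -0.2, 0.22], [1, 0, -1, -0.3, 0.26], [1, 0, -1, -0.4, 0.31], [1, 0, -1, -0.4, 0.35], [1, 0, -1, -0.4, 0.4], [1, 0, -1, -0.4, 0.44], [1, 0, -1, -0.4, 0.4706], [1, 0, -1, -0.4, 0.4706]])

```text
time_s: 5.0
position: [0.5149, -0.1733, 0.1807]
tcp_rot: [[0.089, 0.996, -0.0], [0.996, -0.089, 0.0], [0.0, -0.0, -1.0]]
force: [-0.3, -0.0, -0.2]
opening: 1.002
grasp_force: 0.0
```

>>> step_arm(targets=[[1, -0.02, -0.2, 0, 0], [1, -0.04, -0.4, 0, 0], [1, -0.04, -0.6, 0, 0], [1, -0.04, -0.7, 0, 0], [1, -0.04, -0.808, 0, 0], [1, -0.04, -0.808, 0, 0], [1, -0.04, -0.808, -0.2, 0], [1, -0.04, -0.808, -0.3, 0], [1, -0.04, -0.808, -0.4, 0], [1, -0.04, -0.808, -0.4, 0], [1, -0.04, -0.808, -0.4, 0]])

```text
time_s: 6.1
position: [0.5055, -0.3751, 0.0807]
tcp_rot: [[0.09, 0.996, -0.001], [0.996, -0.09, 0.001], [0.001, -0.001, -1.0]]
force: [-0.0, -0.2, 0.3]
opening: 1.002
grasp_force: 0.0
```

Run:
```python
from h import *
s=read_state();print(s["position"],s["tcp_rot"].round(3).tolist(),s["joint_positions"].round(1))
```

```text
[ 0.50552577 -0.37513426  0.08072031] [[0.09, 0.996, -0.001], [0.996, -0.09, 0.001], [0.001, -0.001, -1.0]] [-46.7  41.5  87.9   0.   50.7 -41.6]
```

>>> step_arm(targets=[[1, -0.004, -0.008, -0.12, 0], [1, -0.004, -0.008, -0.22, 0], [1, -0.004, -0.008, -0.279, 0], [1, -0.004, -0.008, -0.279, 0], [1, -0.004, -0.008, -0.279, 0], [0.2, -0.004, -0.008, -0.279, 0], [0, -0.004, -0.008, -0.279, 0], [-0.2, -0.004, -0.008, -0.279, 0], [-0.4, -0.004, -0.008, -0.279, 0], [-1, -0.004, -0.008, -0.279, 0], [-1, -0.004, -0.008, -0.279, 0], [-1, -0.004, -0.008, -0.279, 0], [-1, -0.004, -0.008, -0.279, 0], [-1, -0.004, -0.008, -0.279, 0], [-1, -0.004, -0.008, -0.279, 0]])

```text
time_s: 7.6
position: [0.5044, -0.3784, 0.0108]
tcp_rot: [[0.09, 0.996, -0.0], [0.996, -0.09, 0.0], [0.0, -0.0, -1.0]]
force: [-0.4, -0.3, -0.4]
opening: 0.461
grasp_force: 30.0
```

>>> step_arm(targets=[[-1, 0, 0, 0.12, 0], [-1, 0, 0, 0.24, 0], [-1, -0.1, 0.1, 0.24, 0], [-1, -0.2, 0.2, 0.24, -0.04], [-1, -0.3, 0.35, 0.24, -0.08], [-1, -0.36, 0.5, 0.24, -0.12], [-1, -0.36, 0.65, 0.24, -0.16], [-1, -0.36, 0.8, 0.24, -0.2], [-1, -0.36, 1, 0.24, -0.25], [-1, -0.36, 1, 0.24, -0.25], [-1, -0.36, 1, 0.24, -0.25]])

```text
time_s: 8.7
position: [0.4141, -0.1267, 0.0709]
tcp_rot: [[0.766, 0.643, -0.001], [0.643, -0.766, 0.0], [-0.0, -0.001, -1.0]]
force: [0.8, -0.5, 0.3]
opening: 0.456
grasp_force: 30.0
```

>>> step_arm(targets=[[-1, 0, 0.1, 0, -0.04], [-1, 0, 0.2, 0, -0.08], [-1, 0, 0.3, 0, -0.12], [-1, 0, 0.45, 0, -0.16], [-1, 0, 0.6, 0, -0.2], [-1, 0, 0.8, 0, -0.24], [-1, 0, 1, 0, -0.249], [-1, 0, 1, 0, -0.249], [-1, 0, 1, 0, -0.249], [-1, 0, 1, 0, -0.249]])

```text
time_s: 9.7
position: [0.4152, 0.1205, 0.0708]
tcp_rot: [[0.996, -0.088, 0.001], [-0.088, -0.996, -0.0], [0.001, 0.0, -1.0]]
force: [-0.0, 0.1, -0.3]
opening: 0.459
grasp_force: 30.0
```

Run:
```python
from h import *
s=read_state();print(s["time_s"],s["position"],s["tcp_rot"].round(4).tolist(),s["joint_positions"].round(1),s["opening"],s["force"])
```

```text
9.7 [0.41523689 0.12049933 0.07080053] [[0.9962, -0.0876, 0.0008], [-0.0876, -0.9962, -0.0002], [0.0008, 0.0001, -1.0]] [  1.3  33.4 117.   -0.   29.5  96.4] 0.45868098739400026 [-0.03349279  0.07397444 -0.26062499]
```

>>> step_arm(targets=[[-1, 0.049, 0.1, 0, 0], [-1, 0.049, 0.206, 0, 0], [-1, 0.049, 0.206, -0.1, 0], [-1, 0.049, 0.206, -0.18, 0], [-1, 0.049, 0.206, -0.238, 0], [-1, 0.049, 0.206, -0.238, 0], [-1, 0.049, 0.206, -0.238, 0], [-1, 0.049, 0.206, -0.238, 0]])

```text
time_s: 10.5
position: [0.4273, 0.1719, 0.0116]
tcp_rot: [[0.996, -0.089, 0.0], [-0.089, -0.996, 0.0], [0.0, -0.0, -1.0]]
force: [-1.1, -0.6, -0.2]
opening: 0.458
grasp_force: 30.0
```

Run:
```python
from h import *
s=read_state();print(s["position"],s["force"])
c=capture("wrist"); save("p1",c)
O=np.array([.683,.0644,0]);a=np.radians(-5);R=np.array([[np.cos(a),-np.sin(a),0],[np.sin(a),np.cos(a),0],[0,0,1]])
print(proj(c,O+R@[-.115,.085,.012]),proj(c,O+R@[-.115,.105,.012]),proj(c,O+R@[-.125,.065,.004]),proj(c,O+R@[-.125,.105,.004]))
```

```text
[0.42733816 0.17191158 0.01155243] [-1.05222345 -0.55635972 -0.22628407]
[[ 321.05997725 -101.11491568]] [[ 260.54734253 -100.20727075]] [[378.24647394 -59.38005571]] [[263.94602079 -59.26284364]]
```

View pics/p1.png

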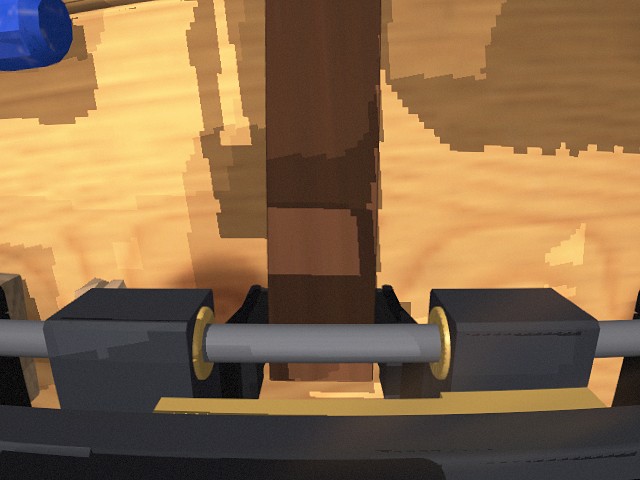

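The wedge lies straight in the jaws at columns 264–380, matching the predicted 264–378, so it's lined up with the corner. I'll slide it in by 66 mm.

>>> step_arm(targets=[[-1, 0.04, -0.0035, 0, 0], [-1, 0.08, -0.007, 0, 0], [-1, 0.12, -0.0105, 0, 0], [-1, 0.16, -0.014, 0, 0], [-1, 0.2, -0.0175, 0, 0], [-1, 0.235, -0.0206, 0, 0], [-1, 0.263, -0.023, 0, 0], [-1, 0.263, -0.023, 0, 0], [-1, 0.263, -0.023, 0, 0], [-1, 0.263, -0.023, 0, 0]])

```text
time_s: 11.55
position: [0.4918, 0.1674, 0.0112]
tcp_rot: [[0.996, -0.087, -0.001], [-0.087, -0.996, -0.0], [-0.001, 0.0, -1.0]]
force: [0.8, 0.3, -2.1]
opening: 0.456
grasp_force: 30.0
```

>>> step_arm(targets=[[-1, 0.008, -0.0007, 0, 0], [-1, 0.016, -0.0014, 0, 0], [-1, 0.024, -0.0021, 0, 0], [-1, 0.032, -0.0028, 0, 0], [-1, 0.032, -0.0028, 0, 0], [-1, 0.032, -0.0028, 0, 0]])

```text
time_s: 12.15
position: [0.4996, 0.1666, 0.0109]
tcp_rot: [[0.996, -0.087, -0.002], [-0.087, -0.996, -0.0], [-0.002, 0.0, -1.0]]
force: [-2.3, -0.4, -4.5]
opening: 0.457
grasp_force: 30.0
```

>>> step_arm(targets=[[-1, 0.008, -0.0007, 0, 0], [-1, 0.016, -0.0014, 0, 0], [-1, 0.016, -0.0014, 0, 0], [-1, 0.016, -0.0014, 0, 0]])

```text
time_s: 12.55
position: [0.502, 0.1662, 0.0107]
tcp_rot: [[0.996, -0.087, -0.005], [-0.087, -0.996, -0.0], [-0.005, 0.001, -1.0]]
force: [-5.3, 0.3, -4.3]
opening: 0.459
grasp_force: 30.0
```

>>> step_arm(targets=[[0.3, 0, 0, 0, 0], [0.3, 0, 0, 0, 0], [0.3, 0, 0, 0, 0], [0.3, -0.08, 0.007, 0, 0], [0.3, -0.16, 0.014, 0, 0], [-1, -0.17, 0.0149, 0, 0], [-1, -0.17, 0.0149, 0, 0], [-1, -0.17, 0.0149, 0, 0], [-1, -0.17, 0.0149, 0, 0], [-1, -0.17, 0.0149, 0, 0], [-1, -0.17, 0.0149, 0, 0], [-1, -0.17, 0.0149, 0, 0], [-1, -0.17, 0.0149, 0, 0]])

```text
time_s: 13.85
position: [0.4619, 0.17, 0.0112]
tcp_rot: [[0.996, -0.087, -0.0], [-0.087, -0.996, -0.0], [-0.0, 0.0, -1.0]]
force: [0.2, 1.0, 1.0]
opening: 0.036
grasp_force: 0.0
```

Run:
```python
from h import *
s=read_state();print(s["position"],s["force"],s["opening"])
c=capture("wrist"); pickle=__import__("pickle"); pickle.dump(c,open("p2.pkl","wb"))
im=c["color"].astype(int)
# butt edge along wedge centre column; print brown transition
for z in (.0,.022):
  q=proj(c,[[.4805,.1681,z],[.485,.168,z]]);print(z,q.round(1).tolist())
u=int(q[0][0]); 
for v in range(150,330,4): print(v,im[v,u].tolist(),end=" ")
```

```text
[0.46194895 0.17003832 0.01124778] [0.15634046 0.98290317 0.99371883] 0.03558787649322636
0.0 [[322.6, 266.7], [321.9, 256.2]]
0.022 [[322.8, 285.2], [322.0, 273.5]]
150 [101, 66, 47] 154 [100, 60, 42] 158 [77, 51, 36] 162 [80, 52, 40] 166 [78, 51, 31] 170 [78, 50, 34] 174 [77, 49, 34] 178 [78, 53, 33] 182 [77, 50, 35] 186 [79, 53, 35] 190 [79, 53, 34] 194 [81, 49, 38] 198 [77, 49, 34] 202 [71, 44, 31] 206 [71, 46, 36] 210 [71, 50, 34] 214 [71, 47, 33] 218 [69, 42, 30] 222 [67, 46, 33] 226 [71, 51, 37] 230 [62, 40, 23] 234 [64, 40, 27] 238 [63, 39, 20] 242 [68, 49, 34] 246 [66, 43, 30] 250 [64, 41, 23] 254 [69, 45, 33] 258 [65, 43, 26] 262 [69, 45, 30] 266 [67, 43, 31] 270 [67, 45, 30] 274 [68, 44, 33] 278 [68, 44, 34] 282 [128, 92, 57] 286 [130, 89, 53] 290 [136, 99, 60] 294 [139, 102, 63] 298 [138, 102, 62] 302 [141, 105, 67] 306 [136, 100, 63] 310 [139, 102, 63] 314 [138, 99, 60] 318 [134, 94, 58] 322 [136, 98, 60] 326 [55, 56, 59]
```

>>> step_arm(targets=[[-1, 0.016, -0.0014, 0, 0], [-1, 0.028, -0.0025, 0, 0], [-1, 0.036, -0.0032, 0, 0], [-1, 0.042, -0.0037, 0, 0], [-1, 0.048, -0.0042, 0, 0], [-1, 0.048, -0.0042, 0, 0], [-1, 0.048, -0.0042, 0, 0]])

```text
time_s: 14.6
position: [0.474, 0.169, 0.0113]
tcp_rot: [[0.996, -0.087, 0.0], [-0.087, -0.996, 0.0], [0.0, -0.0, -1.0]]
force: [0.6, 0.4, -0.2]
opening: 0.004
grasp_force: 0.0
```

>>> step_arm(targets=[[-1, 0.004, -0.0003, 0, 0], [-1, 0.008, -0.0007, 0, 0], [-1, 0.008, -0.0007, 0, 0], [-1, 0.008, -0.0007, 0, 0]])

```text
time_s: 15.0
position: [0.4752, 0.1688, 0.0112]
tcp_rot: [[0.996, -0.087, -0.001], [-0.087, -0.996, -0.0], [-0.001, 0.0, -1.0]]
force: [-0.8, 0.8, 0.7]
opening: -0.001
grasp_force: 0.9
```

>>> step_arm(targets=[[-1, 0.004, -0.0003, 0, 0], [-1, 0.008, -0.0007, 0, 0], [-1, 0.008, -0.0007, 0, 0], [-1, 0.008, -0.0007, 0, 0]])

```text
time_s: 15.4
position: [0.4758, 0.1686, 0.0112]
tcp_rot: [[0.996, -0.087, -0.004], [-0.087, -0.996, -0.0], [-0.004, 0.001, -1.0]]
force: [-5.8, -0.1, 3.3]
opening: 0.007
grasp_force: 2.6
```

>>> step_arm(targets=[[-1, 0.004, -0.0003, 0, 0], [-1, 0.008, -0.0007, 0, 0], [-1, 0.008, -0.0007, 0, 0], [-1, 0.008, -0.0007, 0, 0]])

```text
time_s: 15.8
position: [0.4761, 0.1684, 0.0111]
tcp_rot: [[0.996, -0.087, -0.008], [-0.087, -0.996, -0.001], [-0.008, 0.001, -1.0]]
force: [-8.0, 1.8, 5.5]
opening: 0.006
grasp_force: 3.7
```

>>> step_arm(targets=[[-1, 0.004, -0.0003, 0, 0], [-1, 0.008, -0.0007, 0, 0], [-1, 0.008, -0.0007, 0, 0], [-1, 0.008, -0.0007, 0, 0]])

```text
time_s: 16.2
position: [0.4763, 0.1683, 0.0111]
tcp_rot: [[0.996, -0.087, -0.011], [-0.087, -0.996, -0.001], [-0.011, 0.002, -1.0]]
force: [-10.2, 1.0, 6.6]
opening: 0.005
grasp_force: 4.9
```

>>> step_arm(targets=[[-1, 0.004, -0.0003, 0, 0], [-1, 0.004, -0.0003, 0, 0], [-1, 0.004, -0.0003, 0, 0]])

```text
time_s: 16.5
position: [0.4763, 0.1682, 0.011]
tcp_rot: [[0.996, -0.087, -0.013], [-0.087, -0.996, -0.001], [-0.013, 0.002, -1.0]]
force: [-11.1, 3.3, 7.7]
opening: 0.009
grasp_force: 5.5
```

>>> step_arm(targets=[[-1, 0.004, -0.0003, 0, 0], [-1, 0.008, -0.0007, 0, 0], [-1, 0.008, -0.0007, 0, 0], [-1, 0.008, -0.0007, 0, 0]])

```text
time_s: 16.9
position: [0.4765, 0.1681, 0.0109]
tcp_rot: [[0.996, -0.087, -0.017], [-0.087, -0.996, -0.001], [-0.017, 0.003, -1.0]]
force: [-12.4, 2.9, 9.1]
opening: 0.003
grasp_force: 6.6
```

>>> step_arm(targets=[[-1, -0.06, 0.005, 0, 0], [-1, -0.12, 0.01, 0, 0], [-1, -0.12, 0.01, 0.2, 0], [-1, -0.12, 0.01, 0.4, 0], [-1, -0.12, 0, 0.6, 0], [-1, -0.12, -0.1, 0.8, 0], [-1, 0, -0.2, 1, 0], [-1, 0.15, -0.37, 1, 0], [-0.1, 0.15, -0.37, 1, 0], [-0.1, 0.15, -0.37, 1, 0], [-0.1, 0.15, -0.37, 1, 0], [-0.1, 0.15, -0.37, 1, 0]])

```text
time_s: 18.1
position: [0.5208, 0.0764, 0.2601]
tcp_rot: [[0.996, -0.086, -0.003], [-0.086, -0.996, 0.001], [-0.003, -0.0, -1.0]]
force: [0.1, 0.4, 0.4]
opening: 0.28
grasp_force: 0.0
```

Run:
```python
from h import *
import pickle
c=capture("wrist"); pickle.dump(c,open("g4.pkl","wb")); s=read_state();print(s["position"],s["opening"],c["pose"][:3,3])
im=c["color"][0:300,100:500,::-1]; cv2.imwrite("pics/g4.png",cv2.resize(im,None,fx=2,fy=2,interpolation=cv2.INTER_CUBIC))
O=np.array([.683,.0644,0]);a=np.radians(-5);R=np.array([[np.cos(a),-np.sin(a),0],[np.sin(a),np.cos(a),0],[0,0,1]])
for n,p in (("FL",[-.115,.105,.034]),("FR",[-.115,-.105,.034]),("dial top",[-.071-.0101,0,.0795+.0217]),("dial base",[-.071,0,.0795])):print(n,((proj(c,O+R@p)-[100,0])*2).round(1),(O+R@p).round(4))
```

```text
[0.5208175  0.07657152 0.2601999 ] 0.3273497603780245 [0.59271531 0.07050525 0.41366552]
FL [[205.2 323. ]] [0.5776 0.179  0.034 ]
FR [[672.2 324. ]] [ 0.5593 -0.0302  0.034 ]
dial top [[437.8 239.3]] [0.6022 0.0715 0.1012]
dial base [[438.2 214. ]] [0.6123 0.0706 0.0795]
```

View pics/g4.png

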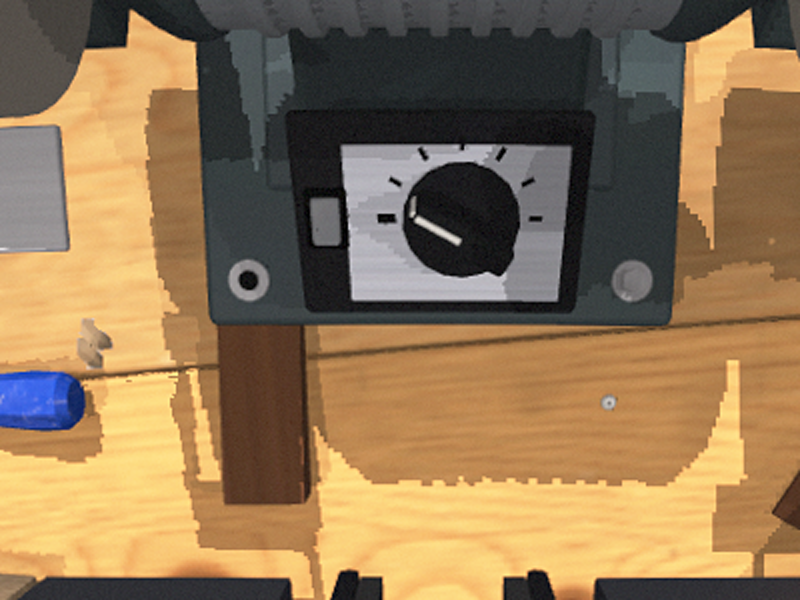

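The wedge is under the corner and square to it. Its butt's near edge is at crop row 503 and the base edge is at row 324. The dial's mark circle is centred at crop (461,218), and the pointer is about 28° clockwise of off, which is click one. Next I'll work out the dial axis.

Run:
```python
from h import *
import pickle
c=pickle.load(open("g4.pkl","rb"))
O=np.array([.683,.0644,0]);a=np.radians(-5);R=np.array([[np.cos(a),-np.sin(a),0],[np.sin(a),np.cos(a),0],[0,0,1]])
z=.0795
for _ in range(20):
    p=plane(c,(330.5,109),z)[0]; g=R.T@(p-O); z=.0795+(g[0]+.071)*np.tan(np.radians(25))
print("base",p,"g",g); n=R@[-np.sin(np.radians(25)),0,np.cos(np.radians(25))]
for h in(.016,.024):print(h,p+n*h,"g",R.T@(p+n*h-O))
print("butt",R.T@(plane(c,(100+263/2,503/2),.022)[0]-O))
```

```text
base [0.61007746 0.06199165 0.07883078] g [-0.07243515 -0.00875481  0.07883078]
0.016 [0.6033413  0.06258098 0.0933317 ] g [-0.07919704 -0.00875481  0.0933317 ]
0.024 [0.59997321 0.06287565 0.10058217] g [-0.08257799 -0.00875481  0.10058217]
butt [-0.2025743   0.08567511  0.022     ]
```

Insertion is about 72 mm, as intended. The body's clearance to the motor rules out yawing the gripper, so I'll keep it aligned with the grinder. One finger will pull the bar's tail forward from click one towards click two, and then the jaws will square the bar up to click three.

>>> step_arm(targets=[[-0.1, 0.18, -0.019, 0, 0], [-0.1, 0.366, -0.038, 0, 0], [-0.1, 0.366, -0.038, 0, 0], [-0.1, 0.366, -0.038, -0.15, 0], [-0.1, 0.366, -0.038, -0.3, 0], [-0.1, 0.366, -0.038, -0.45, 0], [-0.1, 0.366, -0.038, -0.52, 0], [-0.1, 0.366, -0.038, -0.52, 0], [-0.1, 0.366, -0.038, -0.52, 0]])

```text
time_s: 19.05
position: [0.6133, 0.0668, 0.1312]
tcp_rot: [[0.996, -0.086, -0.001], [-0.086, -0.996, 0.0], [-0.001, -0.0, -1.0]]
force: [0.5, -1.3, -0.4]
opening: 0.448
grasp_force: 0.0
```

Run:
```python
from h import *
s=read_state();print(s["position"],s["force"],s["opening"],s["joint_positions"].round(1))
O=np.array([.683,.0644,0]);a=np.radians(-5);R=np.array([[np.cos(a),-np.sin(a),0],[np.sin(a),np.cos(a),0],[0,0,1]])
print(R.T@(s["position"]-O), np.degrees(np.arctan2(s["tcp_rot"][1,0],s["tcp_rot"][0,0])))
```

```text
[0.61333323 0.06681724 0.13124962] [ 0.50990216 -1.30748121 -0.35903158] 0.44785201392095214 [-4.1 36.6 88.2  0.  55.2 90.8]
[-0.06961234 -0.00366382  0.13124962] -4.932265585626031
```

>>> step_arm(targets=[[-0.1, -0.004, 0, -0.05, 0], [-0.1, -0.004, 0, -0.113, 0], [-0.1, -0.004, 0, -0.113, 0], [-0.1, -0.004, 0, -0.113, 0]])

```text
time_s: 19.45
position: [0.6131, 0.0661, 0.1036]
tcp_rot: [[0.996, -0.087, 0.001], [-0.087, -0.996, -0.0], [0.001, -0.0, -1.0]]
force: [0.8, -0.6, 0.2]
opening: 0.449
grasp_force: 0.0
```

>>> step_arm(targets=[[-0.1, -0.01, 0.0009, -0.004, 0], [-0.1, -0.02, 0.0017, -0.008, 0], [-0.1, -0.03, 0.0026, -0.012, 0], [-0.1, -0.04, 0.0035, -0.016, 0], [-0.1, -0.046, 0.004, -0.018, 0], [-0.1, -0.046, 0.004, -0.018, 0]])

```text
time_s: 20.05
position: [0.6033, 0.0666, 0.0996]
tcp_rot: [[0.996, -0.087, 0.005], [-0.087, -0.996, -0.001], [0.005, 0.0, -1.0]]
force: [3.1, -1.1, 0.7]
opening: 0.449
grasp_force: 1.0
```

>>> step_arm(targets=[[-0.1, -0.006, 0.0005, -0.002, 0], [-0.1, -0.01, 0.0009, -0.003, 0], [-0.1, -0.01, 0.0009, -0.003, 0]])

```text
time_s: 20.35
position: [0.5968, 0.0676, 0.097]
tcp_rot: [[0.996, -0.087, -0.004], [-0.087, -0.996, 0.001], [-0.004, -0.0, -1.0]]
force: [-0.8, 0.0, 0.1]
opening: 0.45
grasp_force: 0.0
```

>>> step_arm(targets=[[0, 0, 0, 0.15, 0], [0, 0.018, -0.02, 0.15, 0], [0, 0.018, -0.02, 0.15, 0], [0, 0.018, -0.02, 0.15, 0], [0, 0.018, -0.02, 0.15, 0]])

```text
time_s: 20.85
position: [0.6021, 0.0624, 0.1341]
tcp_rot: [[0.996, -0.087, -0.003], [-0.087, -0.996, 0.0], [-0.003, -0.0, -1.0]]
force: [0.4, -0.6, -0.7]
opening: 0.501
grasp_force: 0.0
```

Run:
```python
from h import *
s=read_state();print(s["position"],s["opening"], np.array([.6015,.0625,.1])-s["position"])
```

```text
[0.60212137 0.06238799 0.13406857] 0.5012197949509912 [-0.00062137  0.00011201 -0.03406857]
```

>>> step_arm(targets=[[0, 0, 0, -0.07, 0], [0, 0, 0, -0.136, 0], [0, 0, 0, -0.136, 0], [0, 0, 0, -0.136, 0]])

```text
time_s: 21.25
position: [0.6028, 0.0624, 0.1006]
tcp_rot: [[0.996, -0.087, -0.002], [-0.087, -0.996, 0.0], [-0.002, -0.0, -1.0]]
force: [0.8, 0.0, 0.7]
opening: 0.5
grasp_force: 0.0
```

>>> step_arm(targets=[[-0.3, 0, 0, 0, 0], [-0.4, 0, 0, 0, 0], [-0.5, 0, 0, 0, 0], [-0.6, 0, 0, 0, 0], [-0.66, 0, 0, 0, 0], [-0.66, 0, 0, 0, 0], [-0.66, 0, 0, 0, 0], [-0.66, 0, 0, 0, 0]])

```text
time_s: 22.05
position: [0.6031, 0.0616, 0.1011]
tcp_rot: [[0.996, -0.087, -0.001], [-0.087, -0.996, -0.001], [-0.001, 0.001, -1.0]]
force: [-0.5, 0.3, 0.1]
opening: 0.168
grasp_force: 0.0
```

>>> step_arm(targets=[[-0.2, 0, 0, 0, 0], [0, 0, 0, 0, 0], [0, 0, 0, 0, 0], [0, 0, 0, 0, 0], [0, 0, 0, 0.2, 0], [0, 0, 0, 0.4, 0], [0, -0.1, 0, 0.6, 0], [0, -0.25, 0.05, 0.64, 0], [0, -0.33, 0.05, 0.64, 0], [0, -0.33, 0.05, 0.64, 0], [0, -0.33, 0.05, 0.64, 0]])

```text
time_s: 23.15
position: [0.5214, 0.0747, 0.2616]
tcp_rot: [[0.996, -0.087, 0.002], [-0.087, -0.996, -0.0], [0.002, 0.0, -1.0]]
force: [1.1, 0.2, 0.3]
opening: 0.499
grasp_force: 0.0
```

Run:
```python
from h import *
import pickle
c=capture("wrist"); print(read_state()["position"],read_state()["time_s"])
im=c["color"][0:300,100:500,::-1]; cv2.imwrite("pics/g5.png",cv2.resize(im,None,fx=2,fy=2,interpolation=cv2.INTER_CUBIC))
O=np.array([.683,.0644,0]);a=np.radians(-5);R=np.array([[np.cos(a),-np.sin(a),0],[np.sin(a),np.cos(a),0],[0,0,1]])
for p in ([-.115,.105,.034],[-.115,-.105,.034],[-.2026,.0857,.022]):print(((proj(c,O+R@p)-[100,0])*2).round(1))
```

```text
[0.52199367 0.07454226 0.26131131] 23.2
[[202.6 327.1]]
[[667.  327.6]]
[[260.2 506.2]]
```

View pics/g5.png

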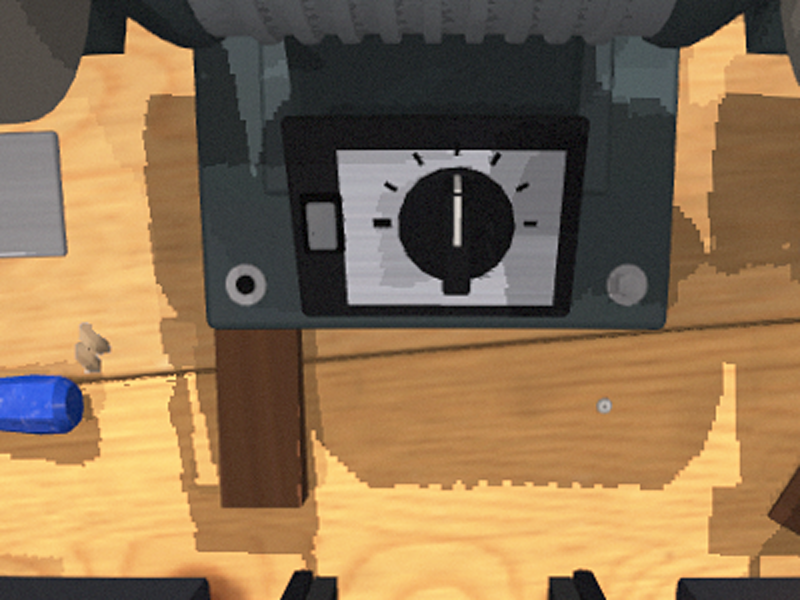

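The pointer at crop (457,180) points straight to the back, which is the third click. The grinder corners are where they were predicted, at rows 327 and 328, and the wedge butt is unchanged at row 507. The robot is clear of everything, so I'll hand in.

```bash
python3 -c "
from rig import *
print(hand_in())"
```

```text
the job is handed in; nothing more can be done
None
```

I pushed the thick wedge about 72 mm under the bare corner with about 12.5 N, where it stayed put, then set the dial to speed three; the last camera view shows the grinder unmoved, and I handed the job in at about 23 s.

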